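Set out the check weights in order of size

ROBOT

A 6-joint arm with a two-finger parallel gripper is mounted at the origin on a cart in front of the work surface, level with it; the furniture and walls round the work are solid. World frame = base frame: x ahead of the robot, y to its left, z up, the work surface at z = 0. Lengths are in m, angles in rad, forces in N, time in s.
With the tool pointing down it reaches from about 0.25 to 0.775 m from the base axis. Payload 4 kg.
Tool frame: the origin (TCP) lies between the finger pads; the fingertips stand 14 mm ahead of it and the grasp point (between the pads) lies 5 mm behind it (robot.nose_length is the distance from the TCP to the fingertips, in m); z points along the fingers, y is the direction in which the jaws open and shut (so a half turn about z gives the same grasp; the last joint's range is limited). The gripper opens to 94 mm and grips with 3 to 60 N. Pads are 16 mm wide; open, the fingers measure 119 mm over their backs; the gripper's body (75 mm by 177 mm) begins 78 mm behind the grasp point.
Start: joints at [1.18, 0.087, 1.371, -0, 1.684, -0.103], TCP at [0.156, 0.527, 0.22] pointing down, gripper open.
Joint ranges: [-3.1, 3.1], [-0.76, 2.03], [0.27, 2.55], [-1.08, 4.22], [0.17, 2.65], [-2.57, 2.57]. Speed limits (rad/s): [2.79, 2.79, 3.14, 3.14, 3.14, 3.14].

INTERFACE

Orientations are given as [roll, pitch, yaw] about the fixed x, y, z axes, in that order (R = Rz(yaw) Ry(pitch) Rx(roll)).
In Python, from bench import robot, eyes, finder gives the robot as it stands.
- The arm moves only by the tool play_rows, never from a script. Its argument "rows" is a list of rows, each an object with "linear": the shift along the tool's x, y, z in cm, a list of three; "spin": the turn about the tool's z in degrees. A call has 1 to 12 rows; each row shifts and turns the commanded pose from where the row before left it, along the tool's axes as they then stand; what a row does not reach is not made up. A row lasts 1/12 s, in which the tool goes at most 41.7 mm and 7.16 degrees, less where a joint would pass 70% of its speed; a pose out of reach is approached as far as the arm can. A call with a gripper value outside its range is refused whole. "claw" is the finger opening in cm, from 0 to 9.4, set as the call begins (left out, the last holds). The fingers move at their own pace and stop on an object; the grip force is fixed at half the most. Time passes only in rows, so rows that do not move let the fingers close. It gives the time, the measured TCP pose, the force and the opening at its end, in the units of the state.
- robot.get_obs(): the state, without advancing time (a new reading comes with each control period).
- eyes.snapshot(name): name is "side" or "top"; returns a dict with "frame" (480x640x3 uint8, red, green, blue), "fx", "fy", "cx", "cy" (pixels), "rvec" (rotation vector, rad) and "tvec" (3), from world to camera coordinates, as OpenCV has them. Camera axes: x right, y down, z forward; pixel columns grow to the right and rows downward; lengths in m; the calibration is good to about 2 mm. A picture is of the moment at which its call begins. There is no depth.
- robot.close_job(): hands the job in, once; it reports no verdict.
Trained networks look in a picture, given as the dict that the camera call returned (one of the last four; its "shot" number tells which), for a name from the list of things; names that differ only in an ending like _2 or _b are one class to them, and where a whole thing is asked for, a point or a joint stands for the part that bears it (a point fixed in the world has none). Each returns a list of dicts, best first, with "conf" (0 to 1); they miss things now and then, are a little off and sometimes report something else, mostly with a low value. They report only what shows in the picture. A call takes as long as a camera call. They do not tell look-alikes from the thing itself.
- finder.silhouettes(picture, name): "pixels" (480x640 bool, what is visible of it) and "box" ([centre column, centre row, width, height] in pixels, round what is visible of it).
The state is a dict: "time": time; "joint_positions": joint angles; "qvel": joint speeds; "joint_torque": joint torques, N m; "tool_pos": TCP position; "ee_rot": TCP orientation; "wrist_force": force on the tool from outside, world axes, zero at the start; "wrist_torque": the same for the moment, N m; "width": finger opening in m.
Only numpy, scipy, OpenCV 4.12 (cv2) and the standard library are available. Lean on these libraries where they do the work, as an engineer would, in place of code of your own. Each camera call takes 0.05 s, during which the arm holds its last target. There are 200 camera calls.

TASK

Set the balance's check weights out ready for the daily check: stand the four steel weights upright on the four round white pads of the dark steel rail, one in the middle of each pad, in order of size. The largest goes on the pad next to the brown wooden weight case at one end of the rail, and they get smaller pad by pad to the smallest at the far end.

Things in the scene. Friction and masses are not known exactly. Their poses are not given: they have to be found in the camera images.
- weight_500: The largest check weight: steel cylinder, 38 mm in diameter, with a narrower knob on top, 64 mm tall overall; the plain body reaches up to 45 mm, the knob is 27 mm wide. About 500 g. Loose, upright on the bench right of the rail. Origin: centre of its underside; z up. Behind the weights is a tall black enclosure: front at x = 0.61 m, from y = -0.19 m to the right, handle out to x = 0.58 m.
- weight_200: The second largest check weight: steel cylinder, 29 mm in diameter, with a narrower knob on top, 48 mm tall overall; the plain body reaches up to 34 mm, the knob is 21 mm wide. About 200 g. Loose, upright on the bench right of the rail. Origin: centre of its underside; z up.
- weight_100: The third largest check weight: steel cylinder, 23 mm in diameter, with a narrower knob on top, 36 mm tall overall; the plain body reaches up to 25 mm, the knob is 17 mm wide. About 100 g. Loose, upright on the bench right of the rail. Origin: centre of its underside; z up.
- weight_20: The smallest check weight: steel cylinder, 14 mm in diameter, with a narrower knob on top, 22 mm tall overall; the plain body reaches up to 15 mm, the knob is 10 mm wide. About 20 g. Loose, upright on the bench right of the rail. Origin: centre of its underside; z up.
- pad_0: Flat round white pad, 50 mm wide, 4 mm thick, fixed on the dark steel rail (bar 60 x 324 x 8 mm on the bench): one end pad. The four pads look alike, in one row along the bar, centres 64 to 88 mm apart. Origin: centre of its underside, 8 mm above the bench, 4 mm below its top. Its y axis runs along the row, from pad_0 towards pad_3.
- pad_1: Flat round white pad, 50 mm wide, 4 mm thick, fixed on the dark steel rail (bar 60 x 324 x 8 mm on the bench): a middle pad, next to pad_0. The four pads look alike, in one row along the bar, centres 64 to 88 mm apart. Origin: centre of its underside, 8 mm above the bench, 4 mm below its top. Its y axis runs along the row, from pad_0 towards pad_3.
- pad_2: Flat round white pad, 50 mm wide, 4 mm thick, fixed on the dark steel rail (bar 60 x 324 x 8 mm on the bench): a middle pad, next to pad_3. The four pads look alike, in one row along the bar, centres 64 to 88 mm apart. Origin: centre of its underside, 8 mm above the bench, 4 mm below its top. Its y axis runs along the row, from pad_0 towards pad_3.
- pad_3: Flat round white pad, 50 mm wide, 4 mm thick, fixed on the dark steel rail (bar 60 x 324 x 8 mm on the bench): the end pad at the other end from pad_0. The four pads look alike, in one row along the bar, centres 64 to 88 mm apart. Origin: centre of its underside, 8 mm above the bench, 4 mm below its top. Its y axis runs along the row, from pad_0 towards pad_3.
- case: Closed brown wooden weight case, 72 x 110 x 41 mm, fixed at one end or the other of the row of pads (a white timer at the other). Its centre is 100 to 112 mm from the nearest pad's. Origin: centre of its underside; y axis along its long side, roughly along the row. A glass-walled balance, 0.29 m tall, stands behind the row (glass from x = 0.63 m).
Things that resemble listed ones, but are neither listed nor needed, are in the scene too. Leave any blue look-alike of the weight_500 alone.

How it is judged:
By the outcome, as a careful person would: the job done as asked, in the order asked, and still so for the second after the job is handed in, with the robot touching nothing.
It also fails if it takes over 120 s, if anything falls off the work surface, if the arm or the gripper's body presses on something with over 40 N, if the wrist force passes 120 N, or if a joint passes its speed limit or range.

## Working session

There is one attempt and no reset: what is moved stays moved. The work goes in short steps, Python scripts to look and compute and a tool call to move; the robot and the scene stay as the last step left them, time stands still between calls to the robot, and variables do not carry over. Pictures are saved under pics/ and viewed, about 12 in all and at most 16, crops included, and the job is handed in when it is done.

Besides the shell and the picture viewer there is one more tool, called after ">>>" by a JSON object that holds its "op" and its "data", one argument or row to a line. play_rows: Moves the arm, as the interface text tells. Its arguments: {"type":"object","properties":{"rows":{"type":"array"},"claw":{"type":"number"}},"required":["rows"]}

```bash
mkdir -p pics
cat > h.py <<'E'
import numpy as np, cv2
from bench import robot, eyes, finder
def cam(p):
    K=np.array([[p['fx'],0,p['cx']],[0,p['fy'],p['cy']],[0,0,1.]]); R=cv2.Rodrigues(np.array(p['rvec'],float))[0]; return K,R,np.array(p['tvec'],float).ravel()
def proj(p,X):
    K,R,t=cam(p); q=K@(R@np.array(X,float)+t); return q[:2]/q[2]
def unproj(p,uv,z):
    K,R,t=cam(p); d=R.T@np.linalg.inv(K)@np.array([uv[0],uv[1],1.]); c=-R.T@t; return c+d*(z-c[2])/d[2]
def save(p,n,crop=None,s=1):
    f=p['frame'][:,:,::-1]
    if crop: a,b,c,d=crop; f=f[b:d,a:c]
    cv2.imwrite('pics/'+n,cv2.resize(f,None,fx=s,fy=s,interpolation=cv2.INTER_CUBIC))
E
python3 - <<'E'
from h import *
P={n:eyes.snapshot(n) for n in('top','side')}
for n,p in P.items():
    save(p,n+'0.png')
    K,R,t=cam(p); print(n,'campos',-R.T@t)
    for o,z in(('weight_500',.0),('weight_200',0),('weight_100',0),('weight_20',0),('pad_0',.012),('case',.041)):
        for d in finder.silhouettes(p,o)[:6]:
            b=d['box']; m=d['pixels']; ys,xs=np.nonzero(m)
            print(n,o,round(d['conf'],2),np.round(b,1),np.round(unproj(p,(xs.mean(),ys.mean()),z),3))
E
```

```text
top campos [ 0.32417576 -0.04749312  1.34234364]
top weight_500 0.75 [434.6 264.4  16.5  12.7] [ 0.525 -0.286  0.   ]
top weight_500 0.73 [475.1 308.5  19.5  19. ] [ 0.433 -0.379  0.   ]
top weight_500 0.7 [355.4 179.6  18.5  18.9] [ 0.716 -0.113  0.   ]
top weight_200 0.75 [434.6 264.4  16.5  12.7] [ 0.525 -0.286  0.   ]
top weight_200 0.73 [475.1 308.5  19.5  19. ] [ 0.433 -0.379  0.   ]
top weight_200 0.7 [355.4 179.6  18.5  18.9] [ 0.716 -0.113  0.   ]
top weight_100 0.75 [434.6 264.4  16.5  12.7] [ 0.525 -0.286  0.   ]
top weight_100 0.73 [475.1 308.5  19.5  19. ] [ 0.433 -0.379  0.   ]
top weight_100 0.7 [355.4 179.6  18.5  18.9] [ 0.716 -0.113  0.   ]
top weight_20 0.75 [434.6 264.4  16.5  12.7] [ 0.525 -0.286  0.   ]
top weight_20 0.73 [475.1 308.5  19.5  19. ] [ 0.433 -0.379  0.   ]
top weight_20 0.7 [355.4 179.6  18.5  18.9] [ 0.716 -0.113  0.   ]
top pad_0 0.97 [253.8 293.5  21.3  21. ] [0.456 0.106 0.012]
top pad_0 0.91 [289.1 290.7  23.9  23. ] [0.459 0.036 0.012]
top pad_0 0.86 [320.3 291.9  24.8  24.9] [ 0.461 -0.035  0.012]
top pad_0 0.56 [220.8 294.6  20.9  25.9] [0.
[... 918 characters left out ...]
[375.6 238.   11.3  28.8] [ 0.735 -0.069  0.   ]
side weight_20 0.76 [356.  363.4  24.   41.7] [ 0.447 -0.358  0.   ]
side weight_20 0.64 [393.4 347.4  14.1  21.9] [ 0.523 -0.365  0.   ]
side weight_20 0.58 [366.  313.4  21.3  28. ] [ 0.538 -0.267  0.   ]
side weight_20 0.56 [375.6 238.   11.3  28.8] [ 0.735 -0.069  0.   ]
side pad_0 0.73 [277.9 264.2  21.9  16.3] [ 0.462 -0.044  0.012]
side pad_0 0.69 [245.2 237.1  17.9  14.7] [0.456 0.1   0.012]
side pad_0 0.59 [230.2 223.9  18.8  12.6] [0.452 0.175 0.012]
side pad_0 0.57 [258.1 248.3  24.3  18.3] [0.458 0.031 0.012]
side case 0.67 [356.2 361.8  26.   43.3] [ 0.424 -0.384  0.041]
side case 0.59 [215.1 201.7  40.9  33.3] [0.443 0.252 0.041]
```

View pics/top0.png

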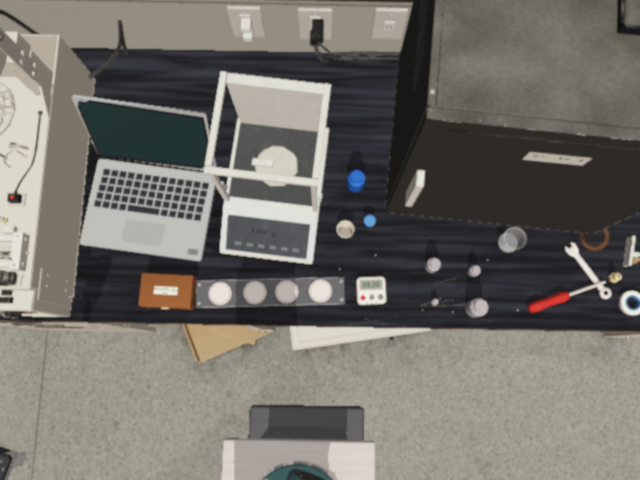

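View pics/side0.png

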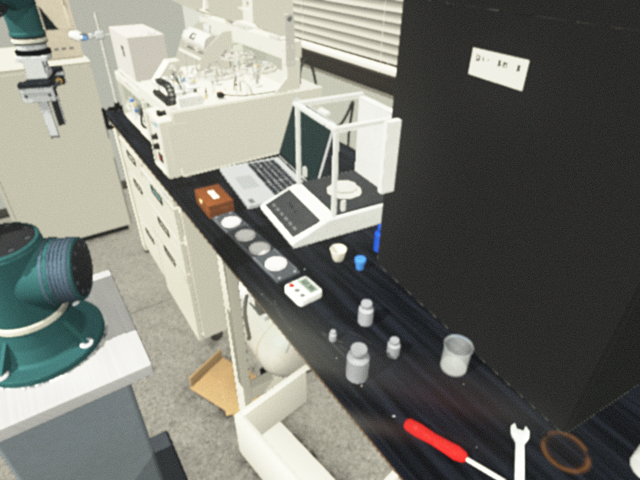

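Run:
```python
from h import *
p=eyes.snapshot('top'); q=eyes.snapshot('side')
a=cv2.resize(p['frame'][230:350,400:520],(400,400),interpolation=2); b=cv2.resize(q['frame'][280:400,310:430],(400,400),interpolation=2)
cv2.imwrite('pics/w0.png',np.hstack([a,b])[:,:,::-1])
```

```text
(no output)
```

View pics/w0.png

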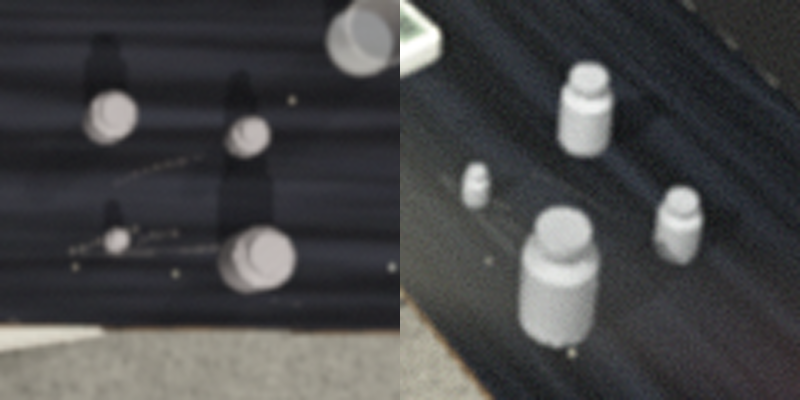

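The top picture shows the case at (167,292), at the left end of the rail, with pads at (221,293), (254,293), (288,292) and (320,291) and the timer at (371,290). The loose steel weights are:

| Weight | Top pixel |
|---|---|
| 500 | (477,308) |
| 200 | (433,265) |
| 100 | (474,270) |
| 20 | (435,302) |

The blue cylinder at (356,181) is the look-alike, and the cups at (345,229), (369,220) and (512,240) don't fit either. The crop confirms four steel knobbed weights of distinct size. Next I'll fit their poses.

```bash
cat >> h.py <<'E'
from scipy.optimize import minimize
W={'500':(.019,.045,.0135,.064),'200':(.0145,.034,.0105,.048),'100':(.0115,.025,.0085,.036),'20':(.007,.015,.005,.022)}
A=np.linspace(0,2*np.pi,40)
def ring(x,y,r,z): return np.c_[x+r*np.cos(A),y+r*np.sin(A),np.full(40,z)]
def hulls(x,y,o,z0=0):
    if o=='pad': return [np.r_[ring(x,y,.025,.008),ring(x,y,.025,.012)]]
    r,h,k,H=W[o]; return [np.r_[ring(x,y,r,z0),ring(x,y,r,z0+h)],np.r_[ring(x,y,k,z0+h),ring(x,y,k,z0+H)]]
def render(p,x,y,o,box,S=8,z0=0):
    u0,v0,u1,v1=box; m=np.zeros(((v1-v0)*S,(u1-u0)*S),np.uint8); K,R,t=cam(p)
    for X in hulls(x,y,o,z0):
        q=(K@(R@X.T+t[:,None])).T; q=(q[:,:2]/q[:,2:]+.5-[u0,v0])*S
        cv2.fillConvexPoly(m,cv2.convexHull(np.round(q*16).astype(np.int32)),255,shift=4)
    return cv2.GaussianBlur(cv2.resize(m,(u1-u0,v1-v0),interpolation=cv2.INTER_AREA).astype(float),(0,0),.7)
def fit(p,xy,o,z0=0):
    # normalised correlation of picture with the rendered model, round the first guess
    g=p['frame'].astype(float).mean(2); q=np.vstack([[proj(p,X) for X in h] for h in hulls(*xy,o,z0)])
    a=np.floor(q.min(0)-5).astype(int); b=np.ceil(q.max(0)+5).astype(int); box=(*a,*b); I=g[a[1]:b[1],a[0]:b[0]]
    f=lambda s:-np.corrcoef(render(p,s[0],s[1],o,box,z0=z0).ravel(),I.ravel())[0,1]
    best=min(((f((xy[0]+i,xy[1]+j)),xy[0]+i,xy[1]+j) for i in np.arange(-.012,.013,.003) for j in np.arange(-.012,.013,.003)))
    r=minimize(f,best[1:],method='Nelder-Mead',options=dict(initial_simplex=[best[1:],(best[1]+.003,best[2]),(best[1],best[2]+.003)],xatol=1e-4))
    return r.x,-r.fun
E
python3 - <<'E'
from h import *
P={n:eyes.snapshot(n) for n in('top','side')}
g={'500':(475.5,309),'200':(433,265.5),'100':(474,271),'20':(435,302)}
for o in W:
    x=unproj(P['top'],g[o],0)[:2]
    for n in P: r,s=fit(P[n],x,o); print(o,n,np.round(r*1000,1),round(s,3))
for x in((.453,.179),(.456,.104),(.459,.034),(.461,-.038)):
    for n in P: r,s=fit(P[n],x,'pad'); print('pad',n,np.round(r*1000,1),round(s,3))
for u in((470,328),(400,330)): print(unproj(P['top'],u,0))
print({k:np.round(v,3) for k,v in robot.get_obs().items()})
E
```

```text
500 top [ 431.  -376.1] 0.947
500 side [ 431.9 -374.2] 0.955
200 top [ 523.3 -283.4] 0.973
200 side [ 523.6 -282.6] 0.977
100 top [ 512.9 -374.8] 0.966
100 side [ 514.3 -373.3] 0.96
20 top [ 443.2 -287.4] 0.97
20 side [ 443.7 -286.7] 0.967
pad top [453.8 181.8] 0.929
pad side [454.7 181.3] 0.906
pad top [457.6 106.1] 0.947
pad side [458.  104.6] 0.598
pad top [460.8  35.5] 0.901
pad side [461.2  33.9] 0.65
pad top [463.5 -36.7] 0.927
pad side [463.8 -37.3] 0.885
[ 0.38851454 -0.36469592  0.        ]
[ 0.38160886 -0.212348    0.        ]
{'time': np.float64(0.9), 'joint_positions': array([ 1.18 ,  0.087,  1.371,  0.   ,  1.684, -0.103]), 'qvel': array([ 0.   ,  0.002, -0.001,  0.   , -0.   , -0.   ]), 'joint_torque': array([-2.0000e-03, -3.4003e+01, -3.0261e+01,  7.1000e-02,  2.4000e-02,
       -0.0000e+00]), 'tool_pos': array([0.156, 0.527, 0.22 ]), 'ee_rot': array([3.141, 0.   , 2.854]), 'wrist_force': array([-0.43 ,  0.168, -0.58 ]), 'wrist_torque': array([-0.023,  0.019,  0.017]), 'width': np.float64(0.094)}
```

>>> {"op": "play_rows", "data": {
  "rows": [
    {"linear":[0,0,0],"spin":-5.5},
    {"linear":[0,0,0],"spin":-5.5},
    {"linear":[0,0,0],"spin":-5.5},
    {"linear":[-3,-4,0],"spin":0},
    {"linear":[-3,-4,0],"spin":0},
    {"linear":[-3,-4,0],"spin":0},
    {"linear":[-3,-4,0],"spin":0},
    {"linear":[-3,-4,0],"spin":0},
    {"linear":[-3,-4,0],"spin":0},
    {"linear":[-3,-4,0],"spin":0},
    {"linear":[-3,-4,0],"spin":0},
    {"linear":[0,0,0],"spin":0}
  ],
  "claw": 9.4
}}

```text
time: 1.9
tool_pos: [0.36, 0.2552, 0.2196]
ee_rot: [-3.139, 0.003, 3.132]
wrist_force: [0.1, 0.9, 0.9]
width: 0.0939
```

>>> {"op": "play_rows", "data": {
  "rows": [
    {"linear":[-0.6,-4,0],"spin":0},
    {"linear":[-0.6,-4,0],"spin":0},
    {"linear":[-0.6,-4,0],"spin":0},
    {"linear":[-0.6,-4,0],"spin":0},
    {"linear":[-0.6,-4,0],"spin":0},
    {"linear":[-0.6,-4,0],"spin":0},
    {"linear":[-0.6,-4,0],"spin":0},
    {"linear":[-0.6,-4,0],"spin":0},
    {"linear":[-0.6,-4,0],"spin":0},
    {"linear":[-0.6,-4,0],"spin":0},
    {"linear":[-0.6,-4,0],"spin":0},
    {"linear":[0,0,0],"spin":0}
  ],
  "claw": 9.4
}}

```text
time: 2.9
tool_pos: [0.4224, -0.1849, 0.2187]
ee_rot: [-3.139, -0.001, 3.134]
wrist_force: [-0.5, 0.8, -0.3]
width: 0.0941
```

>>> {"op": "play_rows", "data": {
  "rows": [
    {"linear":[0,0,0],"spin":0},
    {"linear":[0,0,0],"spin":0}
  ]
}}

```text
time: 3.07
tool_pos: [0.4222, -0.1785, 0.2193]
ee_rot: [3.14, -0.0, -3.142]
wrist_force: [0.5, 0.3, -0.4]
width: 0.094
```

>>> {"op": "play_rows", "data": {
  "rows": [
    {"linear":[-0.2,-4,0],"spin":0},
    {"linear":[-0.2,-4,0],"spin":0},
    {"linear":[-0.2,-4,0],"spin":0},
    {"linear":[-0.2,-4,0],"spin":0},
    {"linear":[-0.13,-3.65,0],"spin":0},
    {"linear":[0,0,3],"spin":0},
    {"linear":[0,0,3],"spin":0},
    {"linear":[0,0,3],"spin":0},
    {"linear":[0,0,2],"spin":0},
    {"linear":[0,0,0],"spin":0},
    {"linear":[0,0,0],"spin":0},
    {"linear":[0,0,0],"spin":0}
  ],
  "claw": 6.5
}}

```text
time: 4.07
tool_pos: [0.433, -0.3753, 0.1116]
ee_rot: [-3.139, 0.002, -3.139]
wrist_force: [-0.6, -0.6, -0.9]
width: 0.0649
```

>>> {"op": "play_rows", "data": {
  "rows": [
    {"linear":[0,0,3],"spin":0},
    {"linear":[0,0,3],"spin":0},
    {"linear":[0.1,0,1.8],"spin":0},
    {"linear":[0,0,1],"spin":0},
    {"linear":[0,0,0],"spin":0},
    {"linear":[0,0,0],"spin":0}
  ]
}}

```text
time: 4.57
tool_pos: [0.4316, -0.3764, 0.0233]
ee_rot: [-3.14, 0.002, -3.141]
wrist_force: [0.9, 0.1, -0.1]
width: 0.065
```

>>> {"op": "play_rows", "data": {
  "rows": [
    {"linear":[0,0,0],"spin":0},
    {"linear":[0,0,0],"spin":0},
    {"linear":[0,0,0],"spin":0},
    {"linear":[0,0,0],"spin":0},
    {"linear":[0,0,0],"spin":0},
    {"linear":[0,0,0],"spin":0},
    {"linear":[0,0,0],"spin":0},
    {"linear":[0,0,0],"spin":0}
  ],
  "claw": 2.5
}}

```text
time: 5.23
tool_pos: [0.431, -0.3758, 0.0223]
ee_rot: [-3.141, 0.001, -3.141]
wrist_force: [-0.1, 0.8, 5.6]
width: 0.0374
```

Run:
```python
from h import *
print({k:np.round(v,4) for k,v in robot.get_obs().items() if k in('tool_pos','width','wrist_force','ee_rot')})
p=eyes.snapshot('top'); q=eyes.snapshot('side')
a=cv2.resize(p['frame'][230:350,400:520],(400,400),interpolation=2); b=cv2.resize(q['frame'][280:400,310:430],(400,400),interpolation=2)
cv2.imwrite('pics/w1.png',np.hstack([a,b])[:,:,::-1])
```

```text
{'tool_pos': array([ 0.431 , -0.3758,  0.0223]), 'ee_rot': array([-3.1412e+00,  1.0000e-03, -3.1414e+00]), 'wrist_force': array([-0.1365,  0.8327,  5.5636]), 'width': np.float64(0.0374)}
```

View pics/w1.png

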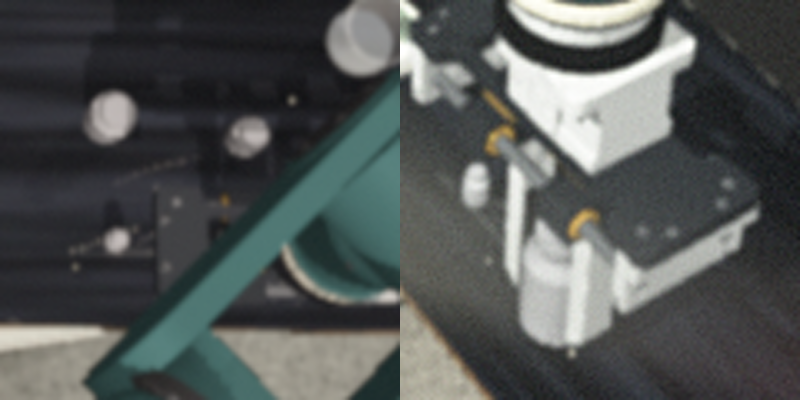

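Weight 500 is held: the crop shows the fingers either side of its body, and the opening reads 37.4 mm. I'll lift it and carry it to the case-end pad.

>>> {"op": "play_rows", "data": {
  "rows": [
    {"linear":[0,0,-1],"spin":0},
    {"linear":[0,0,-2],"spin":0},
    {"linear":[0,0,-3],"spin":0},
    {"linear":[0,0,-3],"spin":0},
    {"linear":[0,0,-1],"spin":0},
    {"linear":[0,1,0],"spin":0},
    {"linear":[0,2,0],"spin":0},
    {"linear":[0,3,0],"spin":0},
    {"linear":[0,4,0],"spin":0},
    {"linear":[0,4,0],"spin":0},
    {"linear":[0,4,0],"spin":0},
    {"linear":[0,4,0],"spin":0}
  ]
}}

```text
time: 6.33
tool_pos: [0.4281, -0.1525, 0.118]
ee_rot: [3.138, -0.005, 3.141]
wrist_force: [1.1, -0.1, -5.7]
width: 0.0376
```

>>> {"op": "play_rows", "data": {
  "rows": [
    {"linear":[0,4,0],"spin":0},
    {"linear":[0,4,0],"spin":0},
    {"linear":[0,4,0],"spin":0},
    {"linear":[0,4,0],"spin":0},
    {"linear":[-1,4,0],"spin":0},
    {"linear":[-1,4,0],"spin":0},
    {"linear":[0,3,0],"spin":0},
    {"linear":[0,2,0],"spin":0},
    {"linear":[0,1,0],"spin":0},
    {"linear":[0,0,0],"spin":0},
    {"linear":[0,0,0],"spin":0},
    {"linear":[0,0,0],"spin":0}
  ]
}}

```text
time: 7.33
tool_pos: [0.4498, 0.143, 0.1204]
ee_rot: [-3.14, -0.002, 3.141]
wrist_force: [0.9, 0.1, -5.9]
width: 0.0373
```

>>> {"op": "play_rows", "data": {
  "rows": [
    {"linear":[-0.2,1.9,0],"spin":0},
    {"linear":[-0.2,1.9,0],"spin":0},
    {"linear":[0,0,1],"spin":0},
    {"linear":[0,0,2],"spin":0},
    {"linear":[0,0,2],"spin":0},
    {"linear":[0,0,1.5],"spin":0},
    {"linear":[0,0,0.5],"spin":0},
    {"linear":[0,0,0],"spin":0},
    {"linear":[0,0,0],"spin":0},
    {"linear":[0,0,0],"spin":0},
    {"linear":[0,0,0],"spin":0}
  ]
}}

```text
time: 8.25
tool_pos: [0.4557, 0.1823, 0.053]
ee_rot: [3.141, 0.003, 3.141]
wrist_force: [0.3, 1.2, -4.3]
width: 0.0371
```

Run:
```python
from h import *
print({k:np.round(v,4) for k,v in robot.get_obs().items() if k in('tool_pos','width','wrist_force','ee_rot')})
p=eyes.snapshot('top'); q=eyes.snapshot('side')
a=cv2.resize(p['frame'][230:350,170:290],(400,400),interpolation=2); b=cv2.resize(q['frame'][170:290,190:310],(400,400),interpolation=2)
cv2.imwrite('pics/p1.png',np.hstack([a,b])[:,:,::-1])
```

```text
{'tool_pos': array([0.4557, 0.1823, 0.053 ]), 'ee_rot': array([3.1408e+00, 2.9000e-03, 3.1413e+00]), 'wrist_force': array([ 0.2695,  1.2176, -4.2528]), 'width': np.float64(0.0371)}
```

View pics/p1.png

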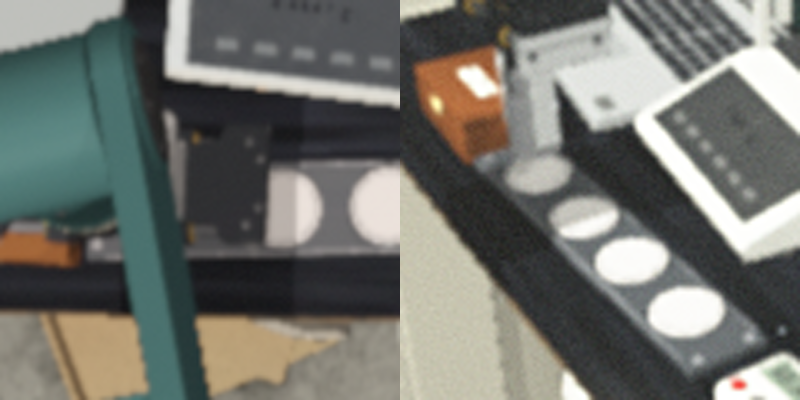

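The weight is above the case-end pad and nothing is in the way. Lowering.

>>> {"op": "play_rows", "data": {
  "rows": [
    {"linear":[0.15,-0.1,0.7],"spin":0},
    {"linear":[0,0,0.6],"spin":0},
    {"linear":[0,0,0.3],"spin":0},
    {"linear":[0,0,0],"spin":0},
    {"linear":[0,0,0],"spin":0},
    {"linear":[0,0,0],"spin":0}
  ]
}}

```text
time: 8.85
tool_pos: [0.4529, 0.1813, 0.0352]
ee_rot: [3.142, -0.0, -3.141]
wrist_force: [0.8, -0.2, -4.7]
width: 0.037
```

>>> {"op": "play_rows", "data": {
  "rows": [
    {"linear":[0,0,0.1],"spin":0},
    {"linear":[0,0,0],"spin":0},
    {"linear":[0,0,0],"spin":0}
  ]
}}

```text
time: 9.1
tool_pos: [0.453, 0.1813, 0.0344]
ee_rot: [3.142, -0.0, -3.141]
wrist_force: [-0.7, 0.4, -4.9]
width: 0.0376
```

>>> {"op": "play_rows", "data": {
  "rows": [
    {"linear":[0,0,0.05],"spin":0},
    {"linear":[0,0,0],"spin":0},
    {"linear":[0,0,0],"spin":0}
  ]
}}

```text
time: 9.35
tool_pos: [0.453, 0.1813, 0.0344]
ee_rot: [3.141, 0.0, -3.141]
wrist_force: [-1.5, -0.4, -1.7]
width: 0.0377
```

>>> {"op": "play_rows", "data": {
  "rows": [
    {"linear":[0,0,0.05],"spin":0},
    {"linear":[0,0,0],"spin":0},
    {"linear":[0,0,0],"spin":0}
  ]
}}

```text
time: 9.6
tool_pos: [0.453, 0.1813, 0.0343]
ee_rot: [3.142, 0.0, -3.141]
wrist_force: [-3.9, -1.3, 3.8]
width: 0.0374
```

>>> {"op": "play_rows", "data": {
  "rows": [
    {"linear":[0,0,0],"spin":0},
    {"linear":[0,0,0],"spin":0},
    {"linear":[0,0,0],"spin":0},
    {"linear":[0,0,0],"spin":0},
    {"linear":[0,0,0],"spin":0},
    {"linear":[0,0,-1],"spin":0},
    {"linear":[0,0,-3],"spin":0},
    {"linear":[0,0,-3],"spin":0},
    {"linear":[0,0,-2],"spin":0},
    {"linear":[0,0,-1],"spin":0},
    {"linear":[0,0,0],"spin":0},
    {"linear":[0,0,0],"spin":0}
  ],
  "claw": 5.5
}}

```text
time: 10.6
tool_pos: [0.453, 0.1813, 0.1335]
ee_rot: [3.141, 0.001, -3.141]
wrist_force: [0.4, 0.3, -0.5]
width: 0.0552
```

>>> {"op": "play_rows", "data": {
  "rows": [
    {"linear":[0,-2,0],"spin":0},
    {"linear":[0,-3.5,0],"spin":0},
    {"linear":[0,-3.5,0],"spin":0},
    {"linear":[0,-3.5,0],"spin":0},
    {"linear":[0,-3.5,0],"spin":0},
    {"linear":[0,-3.5,0],"spin":0},
    {"linear":[0,-3.5,0],"spin":0},
    {"linear":[0,-3.5,0],"spin":0},
    {"linear":[-1,-3.5,0],"spin":0},
    {"linear":[-1,-3.5,0],"spin":0},
    {"linear":[-1,-3.5,0],"spin":0},
    {"linear":[-1,-3.5,0],"spin":0}
  ]
}}

```text
time: 11.6
tool_pos: [0.4919, -0.2248, 0.1308]
ee_rot: [3.139, -0.004, 3.141]
wrist_force: [1.0, 0.6, 0.1]
width: 0.0552
```

>>> {"op": "play_rows", "data": {
  "rows": [
    {"linear":[-1,-3,0],"spin":0},
    {"linear":[-1,-1.5,0],"spin":0},
    {"linear":[-1,0,0],"spin":0},
    {"linear":[0,0,0],"spin":0},
    {"linear":[0,0,0],"spin":0},
    {"linear":[0,0,0],"spin":0}
  ]
}}

```text
time: 12.1
tool_pos: [0.5226, -0.2669, 0.1326]
ee_rot: [3.14, -0.002, -3.14]
wrist_force: [0.1, 0.5, 0.1]
width: 0.0547
```

>>> {"op": "play_rows", "data": {
  "rows": [
    {"linear":[0,-1.7,0],"spin":0},
    {"linear":[0,0,1],"spin":0},
    {"linear":[0,0,3],"spin":0},
    {"linear":[0,0,2],"spin":0},
    {"linear":[0,0,0],"spin":0},
    {"linear":[0,0,0],"spin":0},
    {"linear":[0,0,0],"spin":0}
  ]
}}

```text
time: 12.68
tool_pos: [0.5235, -0.2861, 0.0745]
ee_rot: [-3.141, 0.001, -3.141]
wrist_force: [-0.3, -0.4, 0.7]
width: 0.0551
```

>>> {"op": "play_rows", "data": {
  "rows": [
    {"linear":[0,0,2],"spin":0},
    {"linear":[0,0,2],"spin":0},
    {"linear":[0,0,1],"spin":0},
    {"linear":[0,0,0.4],"spin":0},
    {"linear":[0,0,0],"spin":0},
    {"linear":[0,0,0],"spin":0},
    {"linear":[0,0,0],"spin":0}
  ]
}}

```text
time: 13.27
tool_pos: [0.5241, -0.2863, 0.0211]
ee_rot: [-3.14, 0.002, -3.141]
wrist_force: [-0.2, 0.2, 0.3]
width: 0.0549
```

>>> {"op": "play_rows", "data": {
  "rows": [
    {"linear":[0,0,0],"spin":0},
    {"linear":[0,0,0],"spin":0},
    {"linear":[0,0,0],"spin":0},
    {"linear":[0,0,0],"spin":0},
    {"linear":[0,0,0],"spin":0},
    {"linear":[0,0,0],"spin":0},
    {"linear":[0,0,0],"spin":0},
    {"linear":[0,0,0],"spin":0}
  ],
  "claw": 1.8
}}

```text
time: 13.93
tool_pos: [0.5232, -0.2851, 0.0197]
ee_rot: [3.141, 0.0, -3.141]
wrist_force: [0.1, 3.5, 3.3]
width: 0.0286
```

>>> {"op": "play_rows", "data": {
  "rows": [
    {"linear":[0,0,-1],"spin":0},
    {"linear":[0,0,-2],"spin":0},
    {"linear":[0,0,-3],"spin":0},
    {"linear":[0,0,-3],"spin":0},
    {"linear":[0,0,-1],"spin":0},
    {"linear":[1,1,0],"spin":0},
    {"linear":[1,2,0],"spin":0},
    {"linear":[1,3,0],"spin":0},
    {"linear":[1,3.5,0],"spin":0},
    {"linear":[1,3.5,0],"spin":0},
    {"linear":[1,3.5,0],"spin":0},
    {"linear":[0,3.5,0],"spin":0}
  ]
}}

```text
time: 14.93
tool_pos: [0.4607, -0.0846, 0.1183]
ee_rot: [-3.141, -0.002, 3.14]
wrist_force: [1.3, -0.6, -2.0]
width: 0.0285
```

>>> {"op": "play_rows", "data": {
  "rows": [
    {"linear":[0,3.5,0],"spin":0},
    {"linear":[0,3.5,0],"spin":0},
    {"linear":[0,3.5,0],"spin":0},
    {"linear":[0,3.5,0],"spin":0},
    {"linear":[0,2.5,0],"spin":0},
    {"linear":[0.5,1.5,0],"spin":0},
    {"linear":[0,1,0],"spin":0},
    {"linear":[0,0,0],"spin":0},
    {"linear":[0,0,0],"spin":0},
    {"linear":[0,0,0],"spin":0},
    {"linear":[0,0,0],"spin":0}
  ]
}}

```text
time: 15.85
tool_pos: [0.4582, 0.1031, 0.1193]
ee_rot: [-3.141, -0.0, 3.14]
wrist_force: [-0.2, 1.0, -1.6]
width: 0.0281
```

>>> {"op": "play_rows", "data": {
  "rows": [
    {"linear":[0,0.15,1],"spin":0},
    {"linear":[0,0,2],"spin":0},
    {"linear":[0,0,2],"spin":0},
    {"linear":[0,0,2],"spin":0},
    {"linear":[0,0,1],"spin":0},
    {"linear":[0,0,0.3],"spin":0},
    {"linear":[0,0,0],"spin":0},
    {"linear":[0,0,0],"spin":0},
    {"linear":[0,0,0],"spin":0},
    {"linear":[0,0,0],"spin":0}
  ]
}}

```text
time: 16.68
tool_pos: [0.4591, 0.1059, 0.0379]
ee_rot: [3.141, 0.003, -3.141]
wrist_force: [0.4, 0.1, -2.2]
width: 0.0282
```

>>> {"op": "play_rows", "data": {
  "rows": [
    {"linear":[0,0,0.2],"spin":0},
    {"linear":[0,0,0],"spin":0},
    {"linear":[0,0,0],"spin":0},
    {"linear":[0,0,0],"spin":0}
  ]
}}

```text
time: 17.02
tool_pos: [0.458, 0.1058, 0.0346]
ee_rot: [3.141, 0.0, -3.141]
wrist_force: [-0.2, 0.3, -1.8]
width: 0.0283
```

>>> {"op": "play_rows", "data": {
  "rows": [
    {"linear":[0,-0.1,0.15],"spin":0},
    {"linear":[0,0,0],"spin":0},
    {"linear":[0,0,0],"spin":0},
    {"linear":[0,0,0],"spin":0}
  ]
}}

```text
time: 17.35
tool_pos: [0.4579, 0.1048, 0.0329]
ee_rot: [3.142, -0.0, -3.141]
wrist_force: [0.6, -0.2, -2.0]
width: 0.0282
```

>>> {"op": "play_rows", "data": {
  "rows": [
    {"linear":[0,0,0.1],"spin":0},
    {"linear":[0,0,0],"spin":0},
    {"linear":[0,0,0],"spin":0},
    {"linear":[0,0,0],"spin":0}
  ]
}}

```text
time: 17.68
tool_pos: [0.458, 0.1048, 0.032]
ee_rot: [3.142, 0.0, -3.141]
wrist_force: [-0.1, 0.0, -2.3]
width: 0.0284
```

>>> {"op": "play_rows", "data": {
  "rows": [
    {"linear":[0,0,0.08],"spin":0},
    {"linear":[0,0,0],"spin":0},
    {"linear":[0,0,0],"spin":0},
    {"linear":[0,0,0],"spin":0}
  ]
}}

```text
time: 18.02
tool_pos: [0.4582, 0.1048, 0.0317]
ee_rot: [3.141, 0.0, -3.141]
wrist_force: [-2.1, -0.1, 2.8]
width: 0.028
```

>>> {"op": "play_rows", "data": {
  "rows": [
    {"linear":[0,0,0],"spin":0},
    {"linear":[0,0,0],"spin":0},
    {"linear":[0,0,0],"spin":0},
    {"linear":[0,0,0],"spin":0},
    {"linear":[0,0,0],"spin":0},
    {"linear":[0,0,-1],"spin":0},
    {"linear":[0,0,-3],"spin":0},
    {"linear":[0,0,-3],"spin":0},
    {"linear":[0,0,-2],"spin":0},
    {"linear":[0,0,-1],"spin":0},
    {"linear":[0,0,0],"spin":0},
    {"linear":[0,0,0],"spin":0}
  ],
  "claw": 4.5
}}

```text
time: 19.02
tool_pos: [0.458, 0.1048, 0.1312]
ee_rot: [3.141, 0.001, -3.141]
wrist_force: [-0.6, -0.1, -0.5]
width: 0.0445
```

>>> {"op": "play_rows", "data": {
  "rows": [
    {"linear":[0,-2,0],"spin":0},
    {"linear":[0,-3.5,0],"spin":0},
    {"linear":[0,-3.5,0],"spin":0},
    {"linear":[0,-3.5,0],"spin":0},
    {"linear":[0,-3.5,0],"spin":0},
    {"linear":[0,-3.5,0],"spin":0},
    {"linear":[0,-3.5,0],"spin":0},
    {"linear":[0,-3.5,0],"spin":0},
    {"linear":[-1,-3.5,0],"spin":0},
    {"linear":[-1,-3.5,0],"spin":0},
    {"linear":[-1,-3.5,0],"spin":0},
    {"linear":[-1,-3.5,0],"spin":0}
  ]
}}

```text
time: 20.02
tool_pos: [0.497, -0.3012, 0.1282]
ee_rot: [3.138, -0.004, 3.141]
wrist_force: [0.3, 0.1, -0.4]
width: 0.0447
```

>>> {"op": "play_rows", "data": {
  "rows": [
    {"linear":[-1,-3,0],"spin":0},
    {"linear":[-0.5,-2,0],"spin":0},
    {"linear":[0,0,0],"spin":0},
    {"linear":[0,0,0],"spin":0},
    {"linear":[0,0,0],"spin":0}
  ]
}}

```text
time: 20.43
tool_pos: [0.5122, -0.3488, 0.1292]
ee_rot: [3.139, -0.003, -3.141]
wrist_force: [0.0, -0.1, -0.6]
width: 0.0447
```

Run:
```python
from h import *
P={n:eyes.snapshot(n) for n in('top','side')}
for o,x,z in(('500',(.454,.1815),.012),('200',(.458,.105),.012),('100',(.5136,-.374),0),('20',(.4434,-.287),0)):
    for n in P: r,s=fit(P[n],x,o,z); print(o,n,np.round(r*1000,1),round(s,3))
p,q=P['top'],P['side']
a=cv2.resize(p['frame'][230:350,170:290],(400,400),interpolation=2); b=cv2.resize(q['frame'][170:290,190:310],(400,400),interpolation=2)
cv2.imwrite('pics/p2.png',np.hstack([a,b])[:,:,::-1])
```

```text
500 top [448.4 179.6] 0.729
500 side [448.2 173.3] 0.637
200 top [460.6  95.8] 0.481
200 side [451.6  88.7] 0.537
100 top [ 511.8 -377.7] 0.469
100 side [ 513.6 -373.8] 0.975
20 top [ 457.4 -291.4] 0.624
20 side [ 443.8 -286.6] 0.972
```

View pics/p2.png

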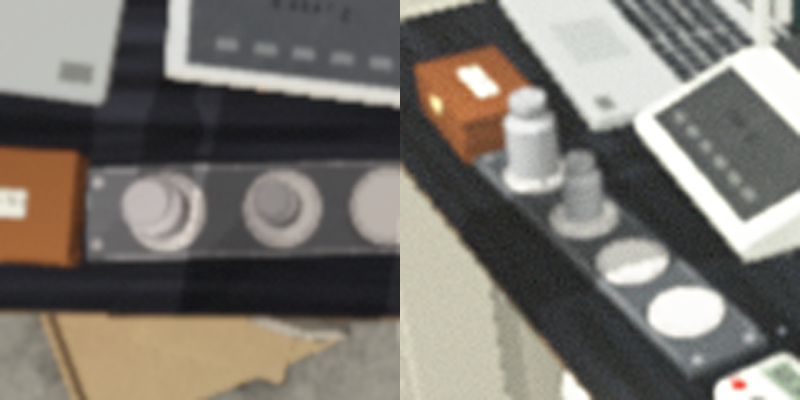

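The crop shows 500 and 200 standing upright on the two pads nearest the case. Next is 100.

>>> {"op": "play_rows", "data": {
  "rows": [
    {"linear":[-0.1,-2.4,0],"spin":0},
    {"linear":[0,0,2],"spin":0},
    {"linear":[0,0,3],"spin":0},
    {"linear":[0,0,2],"spin":0},
    {"linear":[0,0,0],"spin":0},
    {"linear":[0,0,0],"spin":0},
    {"linear":[0,0,0],"spin":0}
  ]
}}

```text
time: 21.12
tool_pos: [0.5149, -0.374, 0.0629]
ee_rot: [-3.14, 0.002, -3.14]
wrist_force: [-0.6, 0.4, -0.9]
width: 0.045
```

>>> {"op": "play_rows", "data": {
  "rows": [
    {"linear":[0.05,-0.1,2],"spin":0},
    {"linear":[0,0,1.5],"spin":0},
    {"linear":[0,0,0.9],"spin":0},
    {"linear":[0,0,0],"spin":0},
    {"linear":[0,0,0],"spin":0},
    {"linear":[0,0,0],"spin":0},
    {"linear":[0,0,0],"spin":0}
  ]
}}

```text
time: 21.7
tool_pos: [0.5145, -0.3759, 0.019]
ee_rot: [-3.14, 0.002, -3.141]
wrist_force: [-0.3, 0.5, -0.3]
width: 0.0449
```

>>> {"op": "play_rows", "data": {
  "rows": [
    {"linear":[0,0,0],"spin":0},
    {"linear":[0,0,0],"spin":0},
    {"linear":[0,0,0],"spin":0},
    {"linear":[0,0,0],"spin":0},
    {"linear":[0,0,0],"spin":0},
    {"linear":[0,0,0],"spin":0},
    {"linear":[0,0,0],"spin":0},
    {"linear":[0,0,0],"spin":0}
  ],
  "claw": 1.2
}}

```text
time: 22.37
tool_pos: [0.5137, -0.3752, 0.0174]
ee_rot: [-3.142, 0.0, -3.141]
wrist_force: [0.2, -0.6, 1.4]
width: 0.0228
```

>>> {"op": "play_rows", "data": {
  "rows": [
    {"linear":[0,0,-1],"spin":0},
    {"linear":[0,0,-2],"spin":0},
    {"linear":[0,0,-3],"spin":0},
    {"linear":[0,0,-3],"spin":0},
    {"linear":[0,0,-1],"spin":0},
    {"linear":[1,1,0],"spin":0},
    {"linear":[1,2,0],"spin":0},
    {"linear":[1,3,0],"spin":0},
    {"linear":[1,3.5,0],"spin":0},
    {"linear":[1,3.5,0],"spin":0},
    {"linear":[0,3.5,0],"spin":0},
    {"linear":[0,3.5,0],"spin":0}
  ]
}}

```text
time: 23.37
tool_pos: [0.4623, -0.1736, 0.1164]
ee_rot: [3.141, -0.001, 3.141]
wrist_force: [0.3, 0.2, -0.9]
width: 0.0223
```

>>> {"op": "play_rows", "data": {
  "rows": [
    {"linear":[0,3.5,0],"spin":0},
    {"linear":[0,3.5,0],"spin":0},
    {"linear":[0,3.5,0],"spin":0},
    {"linear":[0,3.5,0],"spin":0},
    {"linear":[0,3.5,0],"spin":0},
    {"linear":[0.2,2,0],"spin":0},
    {"linear":[0,1,0],"spin":0},
    {"linear":[0,0,0],"spin":0},
    {"linear":[0,0,0],"spin":0},
    {"linear":[0,0,0],"spin":0},
    {"linear":[0,0,0],"spin":0}
  ]
}}

```text
time: 24.28
tool_pos: [0.4617, 0.0284, 0.117]
ee_rot: [-3.141, -0.0, 3.14]
wrist_force: [0.1, 0.9, -0.3]
width: 0.0223
```

>>> {"op": "play_rows", "data": {
  "rows": [
    {"linear":[0,0.5,1],"spin":0},
    {"linear":[0,0,2],"spin":0},
    {"linear":[0,0,2],"spin":0},
    {"linear":[0,0,2],"spin":0},
    {"linear":[0,0,1],"spin":0},
    {"linear":[0,0,0.3],"spin":0},
    {"linear":[0,0,0],"spin":0},
    {"linear":[0,0,0],"spin":0},
    {"linear":[0,0,0],"spin":0},
    {"linear":[0,0,0],"spin":0},
    {"linear":[0,0,0],"spin":0}
  ]
}}

```text
time: 25.2
tool_pos: [0.4623, 0.0348, 0.0352]
ee_rot: [-3.142, 0.002, -3.141]
wrist_force: [-0.7, 0.3, -0.6]
width: 0.0225
```

>>> {"op": "play_rows", "data": {
  "rows": [
    {"linear":[0,0,0.2],"spin":0},
    {"linear":[0,0,0],"spin":0},
    {"linear":[0,0,0],"spin":0},
    {"linear":[0,0,0],"spin":0}
  ]
}}

```text
time: 25.53
tool_pos: [0.4615, 0.0348, 0.0322]
ee_rot: [3.141, -0.0, -3.141]
wrist_force: [0.2, 0.2, -0.9]
width: 0.0223
```

>>> {"op": "play_rows", "data": {
  "rows": [
    {"linear":[0.05,-0.1,0.2],"spin":0},
    {"linear":[0,0,0],"spin":0},
    {"linear":[0,0,0],"spin":0},
    {"linear":[0,0,0],"spin":0}
  ]
}}

```text
time: 25.87
tool_pos: [0.461, 0.0338, 0.0301]
ee_rot: [3.142, -0.0, -3.141]
wrist_force: [0.0, -0.4, -1.0]
width: 0.0219
```

>>> {"op": "play_rows", "data": {
  "rows": [
    {"linear":[0,0,0.06],"spin":0},
    {"linear":[0,0,0],"spin":0},
    {"linear":[0,0,0],"spin":0},
    {"linear":[0,0,0],"spin":0}
  ]
}}

```text
time: 26.2
tool_pos: [0.461, 0.0338, 0.0296]
ee_rot: [3.141, 0.0, -3.141]
wrist_force: [-0.4, -0.2, -0.5]
width: 0.0223
```

>>> {"op": "play_rows", "data": {
  "rows": [
    {"linear":[0,0,0.06],"spin":0},
    {"linear":[0,0,0],"spin":0},
    {"linear":[0,0,0],"spin":0},
    {"linear":[0,0,0],"spin":0}
  ]
}}

```text
time: 26.53
tool_pos: [0.4612, 0.0338, 0.0293]
ee_rot: [3.142, 0.0, -3.141]
wrist_force: [-1.3, 1.0, 3.0]
width: 0.022
```

>>> {"op": "play_rows", "data": {
  "rows": [
    {"linear":[0,0,0],"spin":0},
    {"linear":[0,0,0],"spin":0},
    {"linear":[0,0,0],"spin":0},
    {"linear":[0,0,0],"spin":0},
    {"linear":[0,0,0],"spin":0},
    {"linear":[0,0,-1],"spin":0},
    {"linear":[0,0,-3],"spin":0},
    {"linear":[0,0,-3],"spin":0},
    {"linear":[0,0,-2],"spin":0},
    {"linear":[0,0,-1],"spin":0},
    {"linear":[0,0,0],"spin":0},
    {"linear":[0,0,0],"spin":0}
  ],
  "claw": 4
}}

```text
time: 27.53
tool_pos: [0.461, 0.0338, 0.129]
ee_rot: [3.142, 0.001, -3.141]
wrist_force: [-0.1, 0.3, 0.3]
width: 0.04
```

>>> {"op": "play_rows", "data": {
  "rows": [
    {"linear":[0,-2,0],"spin":0},
    {"linear":[0,-3.5,0],"spin":0},
    {"linear":[0,-3.5,0],"spin":0},
    {"linear":[0,-3.5,0],"spin":0},
    {"linear":[0.5,-3.5,0],"spin":0},
    {"linear":[0.5,-3.5,0],"spin":0},
    {"linear":[0.5,-3.5,0],"spin":0},
    {"linear":[0,-3.5,0],"spin":0},
    {"linear":[0,-3,0],"spin":0},
    {"linear":[0.2,-2,0],"spin":0},
    {"linear":[0,0,0],"spin":0},
    {"linear":[0,0,0],"spin":0}
  ]
}}

```text
time: 28.53
tool_pos: [0.4428, -0.281, 0.1264]
ee_rot: [3.138, -0.004, 3.14]
wrist_force: [0.8, -0.2, 0.2]
width: 0.0401
```

>>> {"op": "play_rows", "data": {
  "rows": [
    {"linear":[0,0,2],"spin":0},
    {"linear":[0,0,3],"spin":0},
    {"linear":[0,0,2],"spin":0},
    {"linear":[0,0,0],"spin":0},
    {"linear":[0,0,0],"spin":0},
    {"linear":[0,0,0],"spin":0},
    {"linear":[0,0,0],"spin":0}
  ]
}}

```text
time: 29.12
tool_pos: [0.4452, -0.2814, 0.0608]
ee_rot: [-3.14, 0.003, -3.141]
wrist_force: [0.7, 0.6, 0.7]
width: 0.0397
```

>>> {"op": "play_rows", "data": {
  "rows": [
    {"linear":[0.05,-0.65,1],"spin":0},
    {"linear":[0,0,2],"spin":0},
    {"linear":[0,0,1.2],"spin":0},
    {"linear":[0,0,0],"spin":0},
    {"linear":[0,0,0],"spin":0},
    {"linear":[0,0,0],"spin":0},
    {"linear":[0,0,0],"spin":0},
    {"linear":[0,0,0],"spin":0},
    {"linear":[0,0,0],"spin":0}
  ]
}}

```text
time: 29.87
tool_pos: [0.4438, -0.2879, 0.0175]
ee_rot: [-3.141, 0.001, -3.141]
wrist_force: [0.5, -0.8, -0.5]
width: 0.0402
```

Run:
```python
from h import *
p=eyes.snapshot('side'); save(p,'s20.png',(290,280,390,360),6)
```

```text
(no output)
```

View pics/s20.png

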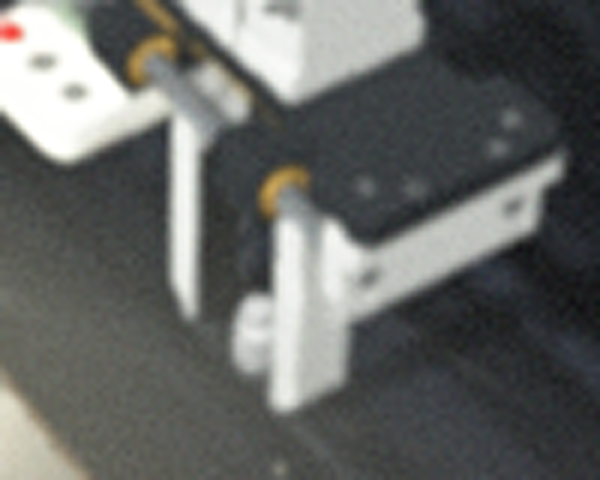

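The smallest weight stands between the fingers. Closing.

>>> {"op": "play_rows", "data": {
  "rows": [
    {"linear":[0,0,0],"spin":0},
    {"linear":[0,0,0],"spin":0},
    {"linear":[0,0,0],"spin":0},
    {"linear":[0,0,0],"spin":0},
    {"linear":[0,0,0],"spin":0},
    {"linear":[0,0,0],"spin":0},
    {"linear":[0,0,0],"spin":0},
    {"linear":[0,0,0],"spin":0}
  ],
  "claw": 0.6
}}

```text
time: 30.58
tool_pos: [0.4436, -0.2877, 0.0169]
ee_rot: [3.141, -0.0, -3.141]
wrist_force: [-0.2, -0.1, -0.2]
width: 0.013
```

>>> {"op": "play_rows", "data": {
  "rows": [
    {"linear":[0,0,-1],"spin":0},
    {"linear":[0,0,-2],"spin":0},
    {"linear":[0,0,-3],"spin":0},
    {"linear":[0,0,-3],"spin":0},
    {"linear":[0,0,-1],"spin":0},
    {"linear":[-1,1,0],"spin":0},
    {"linear":[-1,2,0],"spin":0},
    {"linear":[0,3,0],"spin":0},
    {"linear":[0,3.5,0],"spin":0},
    {"linear":[0,3.5,0],"spin":0},
    {"linear":[0,3.5,0],"spin":0},
    {"linear":[0,3,0],"spin":0}
  ]
}}

```text
time: 31.58
tool_pos: [0.4629, -0.0906, 0.1165]
ee_rot: [3.141, -0.001, -3.141]
wrist_force: [0.9, 0.1, 0.2]
width: 0.0127
```

>>> {"op": "play_rows", "data": {
  "rows": [
    {"linear":[0,2.5,0],"spin":0},
    {"linear":[0,1.5,0],"spin":0},
    {"linear":[0,1,0],"spin":0},
    {"linear":[0,0,0],"spin":0},
    {"linear":[0,0,0],"spin":0},
    {"linear":[0,0,0],"spin":0},
    {"linear":[0,0,0],"spin":0}
  ]
}}

```text
time: 32.17
tool_pos: [0.4636, -0.0437, 0.1169]
ee_rot: [-3.141, -0.0, 3.14]
wrist_force: [0.5, 0.5, -0.4]
width: 0.0128
```

>>> {"op": "play_rows", "data": {
  "rows": [
    {"linear":[0,0.55,1],"spin":0},
    {"linear":[0,0,2],"spin":0},
    {"linear":[0,0,2],"spin":0},
    {"linear":[0,0,2],"spin":0},
    {"linear":[0,0,1],"spin":0},
    {"linear":[0,0,0.4],"spin":0},
    {"linear":[0,0,0],"spin":0},
    {"linear":[0,0,0],"spin":0},
    {"linear":[0,0,0],"spin":0},
    {"linear":[0,0,0],"spin":0},
    {"linear":[0,0,0],"spin":0}
  ]
}}

```text
time: 33.08
tool_pos: [0.4643, -0.0374, 0.034]
ee_rot: [-3.141, 0.002, -3.141]
wrist_force: [-1.1, 0.3, -0.3]
width: 0.0128
```

>>> {"op": "play_rows", "data": {
  "rows": [
    {"linear":[0,0,0.2],"spin":0},
    {"linear":[0,0,0],"spin":0},
    {"linear":[0,0,0],"spin":0},
    {"linear":[0,0,0],"spin":0},
    {"linear":[0,0,0],"spin":0}
  ]
}}

```text
time: 33.5
tool_pos: [0.4635, -0.0372, 0.0309]
ee_rot: [3.142, -0.0, -3.141]
wrist_force: [0.5, -0.1, -0.2]
width: 0.0128
```

>>> {"op": "play_rows", "data": {
  "rows": [
    {"linear":[0,-0.05,0.12],"spin":0},
    {"linear":[0,0,0],"spin":0},
    {"linear":[0,0,0],"spin":0},
    {"linear":[0,0,0],"spin":0}
  ]
}}

```text
time: 33.83
tool_pos: [0.4635, -0.0377, 0.0297]
ee_rot: [3.141, -0.0, -3.141]
wrist_force: [-0.6, -0.6, -0.4]
width: 0.0126
```

>>> {"op": "play_rows", "data": {
  "rows": [
    {"linear":[0,0,0.06],"spin":0},
    {"linear":[0,0,0],"spin":0},
    {"linear":[0,0,0],"spin":0},
    {"linear":[0,0,0],"spin":0}
  ]
}}

```text
time: 34.17
tool_pos: [0.4635, -0.0377, 0.0292]
ee_rot: [3.142, 0.0, -3.141]
wrist_force: [0.3, 0.1, -0.5]
width: 0.0129
```

>>> {"op": "play_rows", "data": {
  "rows": [
    {"linear":[0,0,0.06],"spin":0},
    {"linear":[0,0,0],"spin":0},
    {"linear":[0,0,0],"spin":0},
    {"linear":[0,0,0],"spin":0}
  ]
}}

```text
time: 34.5
tool_pos: [0.4637, -0.0377, 0.0289]
ee_rot: [3.142, 0.0, -3.141]
wrist_force: [-1.9, 0.3, 2.8]
width: 0.0129
```

>>> {"op": "play_rows", "data": {
  "rows": [
    {"linear":[0,0,0],"spin":0},
    {"linear":[0,0,0],"spin":0},
    {"linear":[0,0,0],"spin":0},
    {"linear":[0,0,0],"spin":0},
    {"linear":[0,0,0],"spin":0},
    {"linear":[0,0,-1],"spin":0},
    {"linear":[0,0,-3],"spin":0},
    {"linear":[0,0,-3],"spin":0},
    {"linear":[0,0,-3],"spin":0},
    {"linear":[0,-2,0],"spin":0},
    {"linear":[0,-3.5,0],"spin":0},
    {"linear":[0,-3.5,0],"spin":0}
  ],
  "claw": 3.5
}}

```text
time: 35.5
tool_pos: [0.4643, -0.1283, 0.1307]
ee_rot: [-3.14, 0.003, -3.139]
wrist_force: [0.4, -0.1, -0.2]
width: 0.0348
```

>>> {"op": "play_rows", "data": {
  "rows": [
    {"linear":[0,-3.5,0],"spin":0},
    {"linear":[0,-3.5,0],"spin":0},
    {"linear":[0,-3.5,0],"spin":0},
    {"linear":[0,-3.5,0],"spin":0},
    {"linear":[0,-3.5,0],"spin":0},
    {"linear":[0,-3.5,0],"spin":0},
    {"linear":[0,-2,0],"spin":0},
    {"linear":[0,0,0],"spin":0},
    {"linear":[0,0,0],"spin":0},
    {"linear":[0,0,0],"spin":0}
  ]
}}

```text
time: 36.33
tool_pos: [0.4636, -0.3569, 0.1288]
ee_rot: [3.141, 0.0, -3.141]
wrist_force: [0.4, 0.9, -0.5]
width: 0.035
```

Run:
```python
from h import *
pads=[(.4543,.1815),(.4578,.1055),(.461,.035),(.4636,-.037)]
out=[]
for n,c in(('top',(205,265,345,320)),('side',(215,165,305,285))):
    p=eyes.snapshot(n); s=5.7 if n=='top' else 5; f=cv2.resize(p['frame'][c[1]:c[3],c[0]:c[2]],None,fx=s,fy=s,interpolation=2)[:,:,::-1].copy()
    T=lambda X:np.round((np.array([proj(p,x) for x in X])+.5-[c[0],c[1]])*s).astype(np.int32)
    for (x,y),o in zip(pads,W):
        cv2.polylines(f,[T(ring(x,y,.025,.012))],True,(0,255,0),1)
        for h in hulls(x,y,o,.012): cv2.polylines(f,[cv2.convexHull(T(h))],True,(0,0,255),1)
    cv2.imwrite(f'pics/end_{n}.png',f)
```

```text
(no output)
```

View pics/end_top.png

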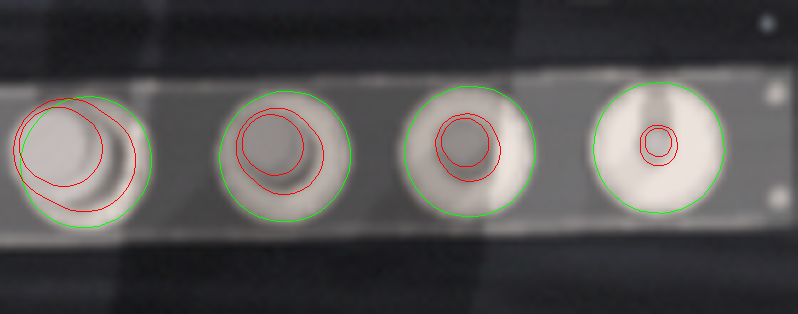

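View pics/end_side.png

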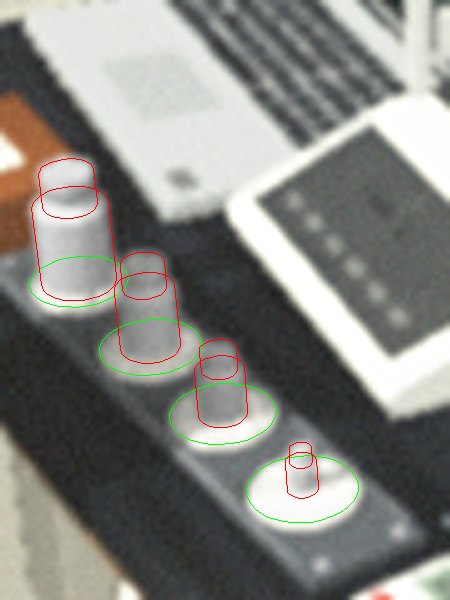

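Both overlays show each weight upright and centred on its own pad to about 2–3 mm, in the right order, with the gripper well clear. Handing in.

```bash
python3 -c "
from bench import robot
print(robot.close_job())"
```

```text
the job is handed in; nothing more can be done
None
```

All four weights are standing upright on their pads in order: 500 next to the brown case, then 200, 100 and 20 at the timer end. The job was handed in at about 36 s on the robot's clock, and I left the blue look-alike alone.

- **Final position check:** Overlays drawn on both camera views agree with the picture. Each weight sits within about 2–3 mm of its pad's middle. In the side view the drawn pad outlines sit about 1 pixel (roughly 2 mm) off the real pads.
- **Gripper and forces:** The gripper was open and about 0.3 m from the nearest pad when I handed in. The wrist force readings I saw stayed under about 7 N.
- **Check that failed:** An automatic position fit of 500 and 200 after placing did not work, because grey weights on white pads gave too little contrast. I relied on the overlays for the final check instead.

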